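Hook the screw tray out from under the clamps

ROBOT

A 6-joint arm with a two-finger parallel gripper is mounted at the origin on the work surface. World frame = base frame: x ahead of the robot, y to its left, z up, the work surface at z = 0. Lengths are in m, angles in rad, forces in N, time in s.
With the tool pointing down it reaches from about 0.275 to 0.85 m from the base axis. Payload 19 kg.
Tool frame: the origin (TCP) lies at the very end of the fingers, on their centre line; the grasp point (between the pads) lies 19 mm behind it; z points along the fingers, y is the line along which they close (so a half turn about z gives the same grasp; the last joint's range is limited). The gripper opens to 85 mm and grips with 20 to 120 N. Pads are 22 mm wide; open, the fingers measure 114 mm over their backs; the gripper's body (76 mm by 85 mm) begins 54 mm behind the grasp point. The pads swing forward as they close: fully open they stand 13 mm farther back than shut.
Start: joints at [1.086, 0.15, 1.437, -0, 1.554, -0.134], TCP at [0.198, 0.54, 0.231] pointing down, gripper open.
Joint ranges: [-2.8, 2.8], [-0.68, 2.1], [0.12, 2.68], [-1.39, 4.53], [0.16, 2.79], [-2.81, 2.81]. Speed limits (rad/s): [1.89, 1.89, 2.22, 3.01, 3.01, 3.01].

INTERFACE

Orientations are given as a 3x3 rotation matrix whose columns are the frame's x, y, z axes.
In Python, from workcell import robot gives the robot as it stands.
- The arm moves only by the tool carry_out, never from a script. Its argument "series" is a list of rows, each a list of 7 numbers: the shift along the world's x, y, z normalised to -1 to 1, where 1 is 0.2 m, then the turn, a rotation vector about the world's x, y, z normalised to -1 to 1, where 1 is pi rad, then the closure, from -1 (fully open) to 1 (shut), so that 0 is half open. A call has 1 to 10 rows; each row shifts and turns the commanded pose from where the row before left it; what a row does not reach is not made up. A row lasts 1/12 s, in which the tool goes at most 41.7 mm and 7.16 degrees, less where a joint would pass 70% of its speed; a pose out of reach is approached as far as the arm can. A call with a number of a shift or a turn outside -1 to 1 is refused whole. A call with a gripper value outside its range is refused whole. The fingers move at their own pace and stop on an object; "newtons" is the grip in N (left out, the last holds). Time passes only in rows, so rows that do not move let the fingers close. It gives the time, the measured TCP pose, the force, the opening and the grip force at its end, in the units of the state.
- robot.get_obs(): the state, without advancing time (a new reading comes with each control period).
- robot.get_image(name): name is "side" or "top"; returns the picture (420x560x3 uint8, red, green, blue); there is no depth.
- robot.camera_params(name): a dict with "fx", "fy", "cx", "cy" (pixels), "R" (3x3) and "t" (3): a world point X has camera coordinates R X + t. Camera axes: x right, y down, z forward; pixel columns grow to the right and rows downward; lengths in m; the calibration is good to about 2 mm. A picture is of the moment at which its call begins. camera_params takes no time and is no camera call.
- robot.finish_job(): hands the job in; it is judged then, once.
Trained networks look in the newest picture that a camera, given by its name, has taken for a name from the list of things; names that differ only in an ending like _2 or _b are one class to them, and where a whole thing is asked for, a point or a joint stands for the part that bears it (a point fixed in the world has none). Each returns a list of dicts, best first, with "conf" (0 to 1); they miss things now and then, are a little off and sometimes report something else, mostly with a low value. They report only what shows in the picture. A call takes as long as a camera call. They do not tell look-alikes from the thing itself.
- robot.recognise(camera, target): "box" ([left, top, right, bottom] in pixels, round what is visible of it).
The state is a dict: "time_s": time; "qpos": joint angles; "joint_velocities": joint speeds; "effort": joint torques, N m; "tcp_pos": TCP position; "tcp_rot": TCP orientation; "wrist_force": force on the tool from outside, world axes, zero at the start; "ft_torque": the same for the moment, N m; "opening": finger opening in m; "gripper_force": force on a finger pad.
Only numpy, scipy, OpenCV 4.12 (cv2) and the standard library are available. Lean on these libraries where they do the work, as an engineer would, in place of code of your own. Each camera call takes 0.05 s, during which the arm holds its last target. There are 200 camera calls.

TASK

With the orange pull hook, held by its grip and its prong dropped into the yellow loop, draw the screw tray out from under the clamps until it bears on the red sprung pads, and hold it there for a second with a pull of about 12 N, never over 18 N. Ease off so that the tray stays resting against the pads, unhook, and set the hook back upright along its black mat as you found it. Touch the tray only with the hook, do not knock the box or clamps, and leave the glue, offcut and tin alone.

Things in the scene. Friction and masses are not known exactly. Their poses are not given: they have to be found in the camera images.
- hook: Orange pull hook, 300 g, standing upright on the mat. Origin: centre of its underside; z up, x along its rod. Base plate 100 (x) x 50 (y) x 10 mm; on it a grip block 80 (x) x 26 (y) mm, from 10 to 60 mm above the underside. An 8 mm steel rod runs from the grip at height 45 mm to x = +170 mm and there turns straight down as the prong.
- grip (a point): On the hook: middle of the grip block, 45 mm above the underside. Pinch it here from above, across the hook's y, with 80 N or more (the pull twists it in weak fingers).
- prong_tip (a point): On the hook: lower end of the 8 mm thick prong, 170 mm ahead of the hook's origin, 4 mm above its underside plane.
- tray: Green open tray of screws, 110 (x) x 120 (y) x 45 mm, 450 to 840 g, loose on the bench inside the box; it slides along the box's x, 4 mm clear of each wall, taking 1 to 5 N. Origin: centre of its underside; its front face is at -x, towards the mouth, and starts 110 to 140 mm inside the mouth.
- loop (a point): On the tray: centre of the opening of its yellow pull loop, 74 mm ahead (-x) of the tray's centre, 30 mm above the bench. The loop is a flat, level U of 7 mm bar on the front face: cross bar at tray x = -93 mm, arms at y = -30 and +30 mm; opening 34 (x) x 53 (y) mm. The prong goes down here.
- carcass: Fixed plywood box without top, floor or front. Origin: middle of its open mouth, on the bench; +x points inward. Side walls 12 mm thick, 110 mm high, inner faces at y = -64 and +64 mm, from x = 0 to 290 mm; back 40 mm high. Its clamps lie outside and above the walls.
- clamp (a point): On the box: underside of the middle of the first clamp bar, at box x = 100 mm, 115 mm above the bench. Two such bars, 8 mm wide and 18 mm high, cross the box at x = 100 and 200 mm; their jaws stand outside the walls out to y = -100 and +100 mm, the bars out to y = +130 mm, blue triggers there up to 171 mm high.
- stop: Pair of stops in the mouth, fixed to the box; origin and axes as the box's. At y = -55 and +55 mm, 18 mm wide, 44 mm high, 92 mm free between them. Each has a red spring pad facing inward that meets the tray's front face. How far in the pad faces stand, 30 to 65 mm from the mouth, differs each time and is not measured: feel for them.
- spring (a point): At the middle of the mouth, 22 mm above the bench: height of the pads' centres (a fixed point, it does not follow them). Both pads move together and yield 1 mm per 1.4 N, from zero, to the hard end of their travel at 13 mm (18 N). When the pull is eased slowly they push the tray back a little, until friction holds it against them.
- mat: Black rubber mat fixed on the bench, 320 (x) x 120 (y) x 4 mm. Origin: centre of its underside. The hook starts on it with its origin about 70 mm behind (-x of) the mat's centre and its rod along the mat's +x.
- glue: White glue bottle standing upright, 56 mm diameter, 150 mm high; origin at the centre of its underside. Leave alone.
- offcut: Wooden offcut 90 x 45 x 45 mm lying on the bench; origin at the centre of its underside. Leave alone.
- tin: Blue tin standing upright, 72 mm diameter, 80 mm high; origin at the centre of its underside. Leave alone.
There are look-alikes about, which are no part of the job. There is more than one size of the hook; the one meant has the size given above.

How it is judged:
By the outcome, as a careful person would: the job done as asked, in the order asked, and still so for the second after the job is handed in, with the robot touching nothing.
It also fails if it takes over 67 s, if anything falls off the work surface, if the arm or the gripper's body presses on something with over 40 N, if the wrist force passes 120 N, or if a joint passes its speed limit or range.

## Working session

There is one attempt and no reset: what is moved stays moved. The work goes in short steps, Python scripts to look and compute and a tool call to move; the robot and the scene stay as the last step left them, time stands still between calls to the robot, and variables do not carry over. Pictures are saved under pics/ and viewed, at most 10 in all, crops included, and the job is handed in when it is done.

Besides the shell and the picture viewer there is one more tool, called as name([rows], argument=value, ...), one row to a line, values as JSON. carry_out: Moves the arm, as the interface text tells. Scaled input: -1 to 1 covers 0.2 m each way for a shift and pi rad each way for a turn. Its arguments: {"type":"object","properties":{"series":{"type":"array"},"newtons":{"type":"number"}},"required":["series"]}

```bash
mkdir -p pics; cat > h.py <<'E'
import numpy as np, cv2
from workcell import robot
def ray(c,u,v):
    p=robot.camera_params(c);R=np.array(p["R"]);t=np.array(p["t"])
    d=R.T@np.array([(u-p["cx"])/p["fx"],(v-p["cy"])/p["fy"],1]);return -R.T@t,d
def atz(c,u,v,z):
    o,d=ray(c,u,v);return o+d*(z-o[2])/d[2]
def proj(c,X):
    p=robot.camera_params(c);q=np.array(p["R"])@np.array(X)+np.array(p["t"]);return np.array([p["fx"]*q[0]/q[2]+p["cx"],p["fy"]*q[1]/q[2]+p["cy"]])
def tri(a,b):
    A=[];y=[]
    for c,(u,v) in (("side",a),("top",b)):
        o,d=ray(c,u,v);d/=np.linalg.norm(d);P=np.eye(3)-np.outer(d,d);A.append(P);y.append(P@o)
    return np.linalg.lstsq(np.vstack(A),np.hstack(y),rcond=None)[0]
E
python3 - <<'E'
from h import *
for c in ("side","top"):
    cv2.imwrite(f"pics/{c}0.png",cv2.cvtColor(robot.get_image(c),cv2.COLOR_RGB2BGR))
    print(c,ray(c,280,210))
    for n in ("hook","grip","prong_tip","loop","tray","carcass","stop","mat","glue","offcut","tin","clamp"):
        print(n,[(round(r["conf"],2),np.round(r["box"]).astype(int).tolist()) for r in robot.recognise(c,n)][:4])
print(robot.get_obs()["time_s"])
E
```

```text
side (array([1.0649525 , 1.20888074, 1.09288113]), array([-0.32364863, -0.70493355, -0.63128089]))
hook [(0.89, [395, 220, 415, 260]), (0.83, [275, 241, 349, 283]), (0.69, [269, 217, 297, 245])]
grip [(0.94, [274, 243, 348, 279]), (0.79, [269, 220, 323, 242]), (0.73, [396, 219, 412, 245])]
prong_tip [(0.76, [396, 219, 410, 247]), (0.59, [269, 222, 300, 243]), (0.57, [276, 247, 348, 278])]
loop [(0.49, [169, 192, 205, 209])]
tray [(0.49, [170, 194, 202, 206])]
carcass [(0.58, [147, 160, 246, 244]), (0.19, [275, 244, 350, 282])]
stop [(0.38, [170, 195, 203, 206])]
mat [(0.82, [249, 246, 368, 309])]
glue [(0.61, [237, 118, 254, 161])]
offcut [(0.6, [304, 304, 346, 336])]
tin [(0.93, [190, 145, 212, 168])]
clamp [(0.93, [148, 162, 250, 241])]
top (array([0.31584921, 0.03655231, 1.27728586]), array([ 0.17166372,  0.00134329, -0.98516481]))
hook [(0.83, [176, 164, 202, 251]), (0.7, [253, 191, 265, 248]), (0.64, [177, 316, 199, 347]), (0.59, [311, 166, 358, 191])]
grip [(0.63, [250, 193, 272, 254]), (0.59, [152, 293, 202, 349]), (0.56, [180, 165, 195, 253])]
prong_tip [(0.78, [152, 293, 201, 349]), (0.67, [107, 161, 135, 200]), (0.6, [180, 163, 198, 250]), (0.6, [254, 191, 269, 257])]
loop [(0.68, [317, 104, 364, 158])]
tray [(0.94, [318, 101, 363, 158])]
carcass [(0.76, [290, 69, 386, 193]), (0.74, [421, 154, 458, 187])]
stop [(0.58, [310, 167, 358, 189])]
mat [(0.66, [164, 142, 216, 263]), (0.51, [179, 165, 197, 255])]
glue [(0.67, [426, 219, 461, 244]), (0.2, [177, 162, 202, 253])]
offcut [(0.76, [109, 162, 137, 198])]
tin [(0.84, [422, 154, 455, 183])]
clamp [(0.73, [296, 69, 388, 190])]
1.3
```

View pics/top0.png

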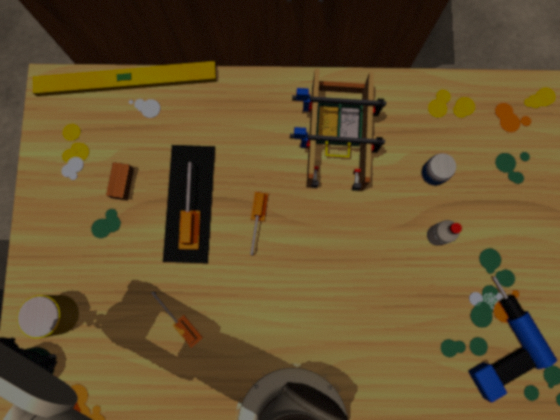

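View pics/side0.png

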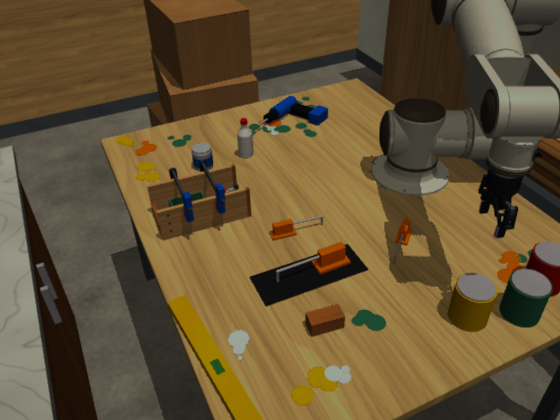

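Three orange hooks appear in the top view: A on the mat (190,210), B (258,222) and C (175,315). A lies along the black mat and looks largest, so it fits. I'll confirm that in a crop.

```bash
python3 - <<'E'
from h import *
t=cv2.imread("pics/top0.png");s=cv2.imread("pics/side0.png")
a=cv2.resize(t[135:270,155:275],None,fx=4,fy=4,interpolation=cv2.INTER_CUBIC)
b=cv2.resize(t[60:200,285:395],None,fx=4*135/140,fy=4*135/140,interpolation=cv2.INTER_CUBIC)[:540]
a=np.hstack([a[:,:370],b[:, :425]]) 
cv2.imwrite("pics/crop1.png",cv2.convertScaleAbs(a[:,:800],alpha=1.7,beta=15))
b=cv2.resize(s[235:305,240:375],None,fx=5,fy=5,interpolation=cv2.INTER_CUBIC)
c=cv2.resize(s[155:250,140:260],None,fx=2.5,fy=2.5,interpolation=cv2.INTER_CUBIC)
o=np.zeros((600,700,3),np.uint8);o[:350,:675]=b;o[355:355+237,:300]=c
cv2.imwrite("pics/crop2.png",o)
# mat rect
for c,im in (("top",t),("side",s)):
    hsv=cv2.cvtColor(im,cv2.COLOR_BGR2HSV)
    m=((hsv[...,0]<14)&(hsv[...,1]>200)&(hsv[...,2]>90)).astype(np.uint8)
    n,l,st,ce=cv2.connectedComponentsWithStats(m)
    for i in range(1,n):
        if st[i,4]>60: print(c,"orange",st[i],ce[i].round(1))
    g=cv2.cvtColor(im,cv2.COLOR_BGR2GRAY); x0,y0,x1,y1=(155,135,225,270) if c=="top" else (240,235,380,310)
    m=np.zeros_like(g);m[y0:y1,x0:x1]=(g[y0:y1,x0:x1]<28);m=cv2.morphologyEx(m,cv2.MORPH_CLOSE,np.ones((9,9)))
    k=max(cv2.findContours(m,0,2)[0],key=cv2.contourArea);r=cv2.boxPoints(cv2.minAreaRect(k));print(c,r.tolist());
    ap=cv2.approxPolyDP(cv2.convexHull(k),4,True)[:,0];print([ (p.tolist(),atz(c,*p,0.004)[:2].round(4).tolist()) for p in ap])
E
```

```text
Traceback (most recent call last):
ValueError: could not broadcast input array from shape (238,300,3) into shape (237,300,3)
```

View pics/crop1.png

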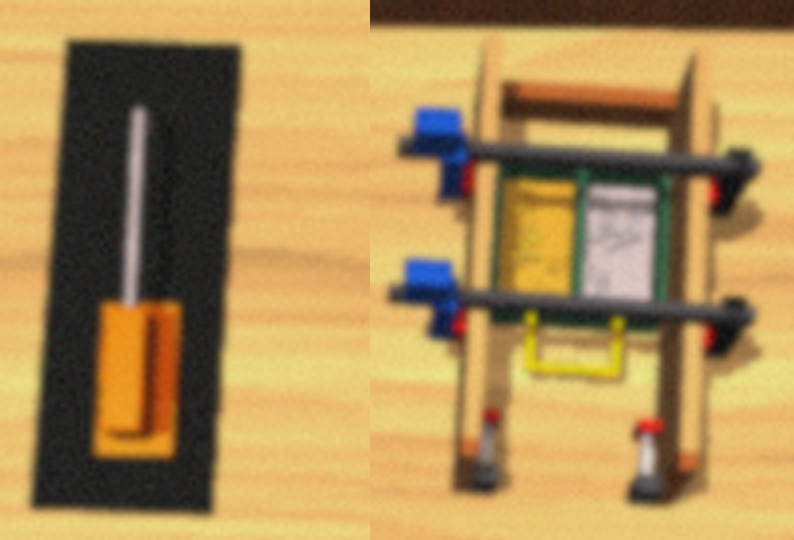

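Hook A stands upright on the mat at top (190,210), and its rod points along the mat. Loop cross bar is at top (338,156), clear of the first clamp bar. Next: measuring, with a corrected second crop.

```bash
python3 - <<'E'
from h import *
t=cv2.imread("pics/top0.png");s=cv2.imread("pics/side0.png")
b=cv2.resize(s[235:305,240:375],(675,350),interpolation=cv2.INTER_CUBIC)
c=cv2.resize(s[155:245,140:260],(333,250),interpolation=cv2.INTER_CUBIC)
o=np.zeros((600,700,3),np.uint8);o[:350,:675]=b;o[350:,:333]=c
cv2.imwrite("pics/crop2.png",cv2.convertScaleAbs(o,alpha=1.5,beta=15))
A=lambda X,Y:(155+(X+.5)/4-.5,135+(Y+.5)/4-.5)
k=4*135/140
B=lambda X,Y:(285+(X-370+.5)/k-.5,60+(Y+.5)/k-.5)
for n,p in dict(TL=(68,42),TR=(241,46),BR=(212,513),BL=(32,508)).items(): print("mat",n,atz("top",*A(*p),.004)[:2].round(4))
for n,p,z in (("plateBL",(94,458),.014),("plateBR",(175,458),.014),("plateTR",(181,301),.014),("gripTL",(103,303),.064),("gripTR",(150,306),.064),("gripBL",(97,432),.064),("gripBR",(142,434),.064),("rodend",(139,106),.053),("rodstart",(129,303),.053)): print(n,atz("top",*A(*p),z)[:2].round(4))
for n,p,z in (("barL",(532,370),.03),("barR",(617,374),.03),("armL",(532,318),.03),("armR",(617,320),.03),
 ("wallLbackin",(503,40),.11),("wallLback",(487,40),.11),("wallLfrout",(463,455),.11),("wallLfrin",(480,455),.11),("wallRbackin",(694,55),.11),("wallRbackout",(711,55),.11),("wallRfrin",(681,470),.11),("wallRfrout",(699,470),.11),("stopL",(484,488),.0),("stopR",(647,498),.0),("clampbar1L",(460,294),.133),("clampbar1R",(700,312),.133)): print(n,atz("top",*B(*p),z)[:2].round(4))
E
```

```text
mat TL [0.7134 0.3352]
mat TR [0.712  0.2175]
mat BR [0.3956 0.2253]
mat BL [0.3975 0.3426]
plateBL [0.4297 0.3017]
plateBR [0.4303 0.2492]
plateTR [0.5338 0.2495]
gripTL [0.5233 0.2903]
gripTR [0.5218 0.2605]
gripBL [0.4415 0.2902]
gripBR [0.4405 0.262 ]
rodend [0.6554 0.2754]
rodstart [0.5254 0.276 ]
barL [ 0.6815 -0.0839]
barR [ 0.6793 -0.1425]
armL [ 0.7188 -0.0841]
armR [ 0.7181 -0.143 ]
wallLbackin [ 0.8855 -0.0581]
wallLback [ 0.8853 -0.0474]
wallLfrout [ 0.6012 -0.0318]
wallLfrin [ 0.6013 -0.0427]
wallRbackin [ 0.8764 -0.1851]
wallRbackout [ 0.8765 -0.1964]
wallRfrin [ 0.593  -0.1711]
wallRfrout [ 0.5932 -0.1826]
stopL [ 0.6046 -0.0529]
stopR [ 0.5988 -0.1665]
clampbar1L [ 0.7009 -0.0284]
clampbar1R [ 0.6908 -0.181 ]
```

View pics/crop2.png

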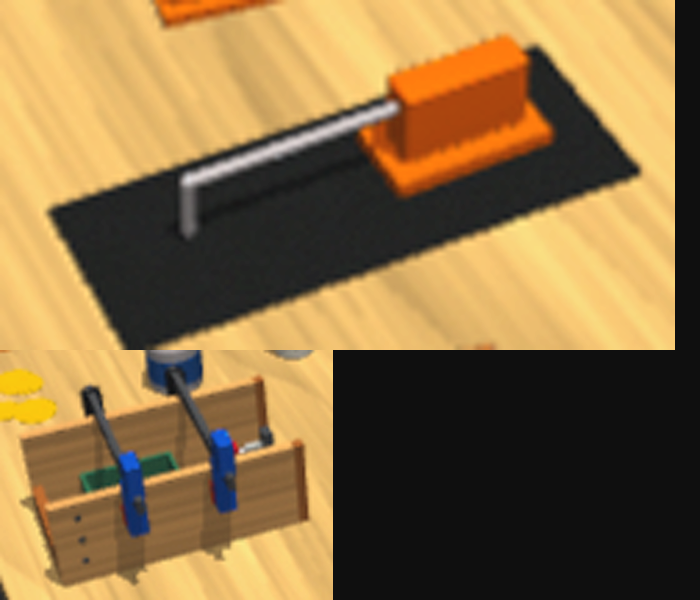

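The crops show hook A upright, prong at left and grip at right, and the clamp bar crossing just above the loop. Next: triangulating heights and reading the state.

```bash
python3 - <<'E'
from h import *
A=lambda X,Y:(155+(X+.5)/4-.5,135+(Y+.5)/4-.5)
S=lambda X,Y:(240+(X+.5)/5-.5,235+(Y+.5)/5-.5)
for n,s,t in (("gTL",(405,107),(103,303)),("gBL",(528,65),(97,432)),("gBR",(503,38),(142,434)),("gTR",(390,80),(150,306)),("rodend",(186,180),(139,106)),("pBL",(552,131),(94,458)),("mTL",(128,350),(68,42)),("mBL",(640,172),(32,508)),("mTR",(50,212),(241,46)),("mBR",(540,48),(212,513))):
    print(n,tri(S(*s),A(*t)).round(4))
k=4*135/140
B=lambda X,Y:(285+(X-370+.5)/k-.5,60+(Y+.5)/k-.5)
Q=lambda X,Y:(140+(X+.5)/2.775-.5,155+(Y-350+.5)/2.7778-.5)
for n,s,t in (("wallLfront",(298,444),(472,455)),("wallLback",(42,505),(495,40)),("wallRfront",(262,380),(690,470))): print(n,tri(Q(*s),B(*t)).round(4))
o=robot.get_obs();print({k:np.round(v,3).tolist() for k,v in o.items()})
E
```

```text
gTL [0.5235 0.291  0.0615]
gBL [0.4426 0.2909 0.0589]
gBR [0.442  0.2629 0.0564]
gTR [0.5204 0.2632 0.0576]
rodend [0.6538 0.2768 0.0516]
pBL [0.4304 0.3021 0.0111]
mTL [0.7141 0.3351 0.0032]
mBL [0.3975 0.3437 0.0004]
mTR [ 7.121e-01  2.188e-01 -4.000e-04]
mBR [ 0.3945  0.227  -0.0009]
wallLfront [ 0.6032 -0.0381  0.1036]
wallLback [ 0.8893 -0.0543  0.1083]
wallRfront [ 0.5933 -0.1772  0.1035]
{'time_s': 1.3, 'qpos': [1.086, 0.15, 1.437, -0.0, 1.554, -0.134], 'joint_velocities': [-0.001, 0.0, -0.002, 0.001, -0.0, 0.0], 'effort': [-0.002, -71.282, -57.103, -0.0, 0.002, 0.0], 'tcp_pos': [0.198, 0.54, 0.231], 'tcp_rot': [[-0.939, 0.344, -0.0], [0.344, 0.939, -0.0], [-0.0, -0.0, -1.0]], 'wrist_force': [-1.061, -0.408, 0.157], 'ft_torque': [-0.027, 0.021, 0.055], 'gripper_force': 0.0, 'opening': 0.086}
```

carry_out([
  [0.14,-0.13,-0.03,0,0,0.0112,-1],
  [0.14,-0.13,-0.03,0,0,0.0112,-1],
  [0.14,-0.13,-0.03,0,0,0.0112,-1],
  [0.14,-0.13,-0.03,0,0,0.0112,-1],
  [0.14,-0.13,-0.03,0,0,0.0112,-1],
  [0.14,-0.13,-0.03,0,0,0.0112,-1],
  [0.14,-0.13,-0.03,0,0,0.0112,-1],
  [0.14,-0.13,-0.03,0,0,0.0112,-1],
  [0.14,-0.13,-0.03,0,0,0.0112,-1],
  [0.14,-0.13,-0.03,0,0,0.0112,-1],
], newtons=110)

```text
time_s: 2.13
tcp_pos: [0.4787, 0.2784, 0.1712]
tcp_rot: [[-1.0, -0.003, 0.0], [-0.003, 1.0, 0.0], [-0.0, 0.0, -1.0]]
wrist_force: [-0.3, 1.2, 0.4]
opening: 0.0855
gripper_force: 0.0
```

carry_out([
  [0.02,-0.015,-0.12,0,0,0,-1],
  [0,0,-0.14,0,0,0,-1],
  [0,0,-0.14,0,0,0,-1],
  [0,0,-0.12,0,0,0,-1],
  [0,0,-0.1,0,0,0,-1],
  [0,0,-0.05,0,0,0,-1],
  [0,0,-0.03,0,0,0,-1],
  [0,0,0,0,0,0,-1],
])

```text
time_s: 2.8
tcp_pos: [0.4814, 0.2769, 0.0307]
tcp_rot: [[-1.0, -0.001, -0.001], [-0.001, 1.0, -0.001], [0.001, -0.001, -1.0]]
wrist_force: [0.0, 0.2, 0.5]
opening: 0.0853
gripper_force: 0.0
```

```bash
python3 - <<'E'
from h import *
a=robot.get_image("side")[215:305,240:375]
cv2.imwrite("pics/g1.png",cv2.resize(cv2.cvtColor(a,cv2.COLOR_RGB2BGR),None,fx=4,fy=4,interpolation=cv2.INTER_CUBIC))
o=robot.get_obs();print(o["tcp_pos"],o["wrist_force"],robot.camera_params("side").keys())
E
```

```text
[0.48182056 0.27706639 0.03174983] [ 0.59487782 -0.06936326  0.05218431] dict_keys(['fx', 'fy', 'cx', 'cy', 'R', 't'])
```

View pics/g1.png

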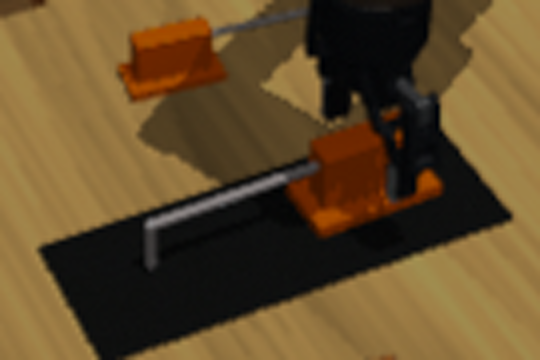

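Fingers straddle the grip of hook A, near its middle (about (375,160) in the crop). Closing and lifting slightly.

carry_out([
  [0,0,0,0,0,0,1],
  [0,0,0,0,0,0,1],
  [0,0,0,0,0,0,1],
  [0,0,0,0,0,0,1],
  [0,0,0,0,0,0,1],
  [0,0,0,0,0,0,1],
], newtons=115)

```text
time_s: 3.35
tcp_pos: [0.4819, 0.2771, 0.032]
tcp_rot: [[-1.0, -0.001, 0.001], [-0.001, 1.0, 0.0], [-0.001, 0.0, -1.0]]
wrist_force: [-3.1, -1.4, 9.4]
opening: 0.0248
gripper_force: 114.1
```

carry_out([
  [0,0,0.05,0,0,0,1],
  [0,0,0.13,0,0,0,1],
  [0,0,0.16,0,0,0,1],
  [0,0,0.16,0,0,0,1],
  [-0.04,-0.155,0.1,0,0,0,1],
  [-0.04,-0.155,0,0,0,0,1],
  [-0.04,-0.155,0,0,0,0,1],
  [-0.04,-0.155,0,0,0,0,1],
  [-0.04,-0.155,0,0,0,0,1],
  [-0.04,-0.155,0,0,0,0,1],
])

```text
time_s: 4.18
tcp_pos: [0.4327, 0.0897, 0.1518]
tcp_rot: [[-1.0, -0.001, 0.0], [-0.001, 1.0, -0.0], [-0.0, -0.0, -1.0]]
wrist_force: [0.9, -1.2, -2.2]
opening: 0.0246
gripper_force: 113.7
```

carry_out([
  [-0.04,-0.155,0,0,0,-0.003,1],
  [-0.04,-0.155,0,0,0,-0.003,1],
  [-0.04,-0.155,0,0,0,-0.003,1],
  [-0.04,-0.155,0,0,0,-0.003,1],
  [-0.04,-0.155,0,0,0,-0.003,1],
  [-0.04,-0.155,0,0,0,-0.003,1],
  [0,0,0,0,0,0,1],
  [0,0,0,0,0,0,1],
])

```text
time_s: 4.85
tcp_pos: [0.3851, -0.0963, 0.1517]
tcp_rot: [[-0.998, 0.059, 0.0], [0.059, 0.998, -0.0], [-0.0, -0.0, -1.0]]
wrist_force: [0.2, 0.4, -3.0]
opening: 0.0247
gripper_force: 114.0
```

```bash
python3 - <<'E'
from h import *
a=robot.get_image("top")[60:270,230:430];b=robot.get_image("side")[140:280,130:350]
o=np.zeros((600,800,3),np.uint8)
a=cv2.resize(a,(400,420));b=cv2.resize(b,(400,255));o[:420,:400]=a;o[:255,400:]=b
cv2.imwrite("pics/g2.png",cv2.convertScaleAbs(cv2.cvtColor(o[:420],cv2.COLOR_RGB2BGR),alpha=1.5,beta=15))
o=robot.get_obs();print(o["time_s"],o["tcp_pos"],o["tcp_rot"][:,1],o["wrist_force"],o["opening"])
E
```

```text
4.95 [ 0.38555769 -0.0947793   0.15154209] [5.57687709e-02 9.98443706e-01 9.60560399e-05] [ 0.86453113  0.01044786 -2.24396228] 0.02464671398629699
```

View pics/g2.png

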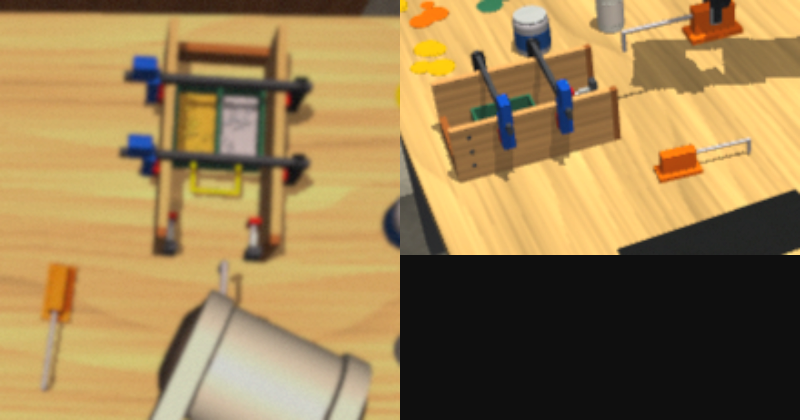

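The hook is held level, with its rod end in front of the mouth at top (342,192). The box is undisturbed. Checking the prong against the prediction.

```bash
python3 - <<'E'
from h import *
print(atz("top",342,191.5,.168), proj("top",(.5553,-.1043,.168)))
print(tri((130+225*.55,140+40*.55),(342,191.5)))
E
```

```text
[ 0.55463022 -0.10601567  0.168     ] [341.26151163 191.21051512]
[ 0.55433074 -0.10581175  0.14899712]
```

carry_out([
  [0,0,-0.1,0,0,0,1],
  [0,0,-0.12,0,0,0,1],
  [0,0,-0.12,0,0,0,1],
  [0,0,-0.07,0,0,0,1],
  [0,0,0,0,0,0,1],
  [0.08,-0.005,0,0,0,0,1],
  [0.1,-0.006,0,0,0,0,1],
  [0.1,-0.006,0,0,0,0,1],
  [0.1,-0.006,0,0,0,0,1],
  [0,0,0,0,0,0,1],
])

```text
time_s: 5.78
tcp_pos: [0.465, -0.0992, 0.0706]
tcp_rot: [[-0.999, 0.054, 0.002], [0.054, 0.999, -0.001], [-0.002, -0.001, -1.0]]
wrist_force: [0.1, 0.4, -3.3]
opening: 0.0243
gripper_force: 114.0
```

carry_out([
  [0.1,-0.006,0,0,0,0,1],
  [0.1,-0.006,0,0,0,0,1],
  [0.1,-0.006,0,0,0,0,1],
  [0.04,-0.003,0,0,0,0,1],
  [0,0,0,0,0,0,1],
  [0,0,0,0,0,0,1],
])

```text
time_s: 6.28
tcp_pos: [0.5294, -0.1032, 0.0696]
tcp_rot: [[-0.999, 0.054, -0.0], [0.054, 0.999, 0.0], [0.0, -0.0, -1.0]]
wrist_force: [-0.4, 0.4, -2.6]
opening: 0.0244
gripper_force: 114.0
```

```bash
python3 - <<'E'
from h import *
a=robot.get_image("top")[90:210,280:400];b=robot.get_image("side")[140:260,130:260]
a=cv2.resize(a,(480,480));b=cv2.resize(b,(320,295));o=np.zeros((480,800,3),np.uint8);o[:,:480]=a;o[:295,480:]=b
cv2.imwrite("pics/g3.png",cv2.convertScaleAbs(cv2.cvtColor(o,cv2.COLOR_RGB2BGR),alpha=1.5,beta=15))
o=robot.get_obs();print(o["time_s"],o["tcp_pos"],o["tcp_rot"][:,1],o["wrist_force"],o["opening"])
E
```

```text
6.3833 [ 0.528871   -0.10345888  0.06952901] [ 5.49944919e-02  9.98486655e-01 -7.40854533e-05] [-0.93475153 -0.80842431 -3.07509387] 0.02427931769507644
```

View pics/g3.png

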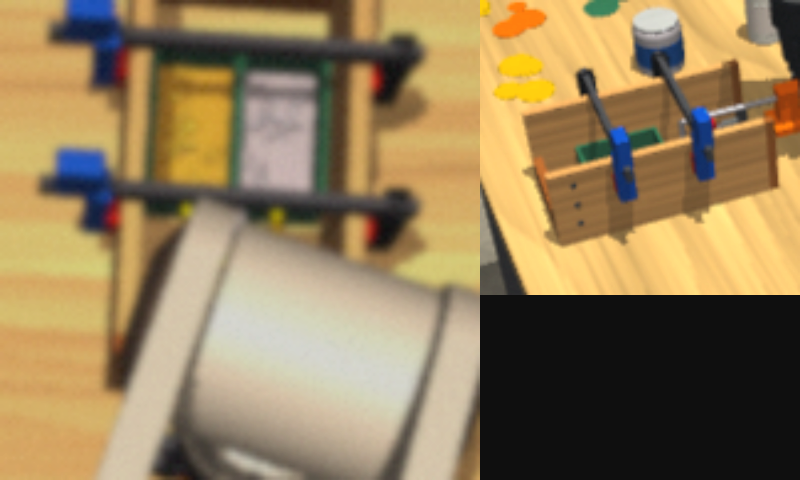

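The arm hides the prong from above; in the side view the rod passes under the first clamp bar. I'll lower it by geometry and watch the force.

carry_out([
  [0,0,-0.04,0,0,0,1],
  [0,0,-0.04,0,0,0,1],
  [0,0,-0.04,0,0,0,1],
  [0,0,-0.04,0,0,0,1],
  [0,0,-0.01,0,0,0,1],
  [0,0,0,0,0,0,1],
  [0,0,0,0,0,0,1],
])

```text
time_s: 6.97
tcp_pos: [0.5296, -0.1039, 0.0352]
tcp_rot: [[-0.998, 0.056, -0.0], [0.056, 0.998, 0.0], [0.0, -0.0, -1.0]]
wrist_force: [-0.2, 0.3, -2.8]
opening: 0.0246
gripper_force: 114.0
```

carry_out([
  [-0.02,0.0011,0,0,0,0,1],
  [-0.02,0.0011,0,0,0,0,1],
  [-0.02,0.0011,0,0,0,0,1],
  [-0.02,0.0011,0,0,0,0,1],
  [-0.02,0.0011,0,0,0,0,1],
])

```text
time_s: 7.38
tcp_pos: [0.5094, -0.1028, 0.0356]
tcp_rot: [[-0.998, 0.055, 0.001], [0.055, 0.998, -0.0], [-0.001, -0.0, -1.0]]
wrist_force: [2.5, -0.6, -3.7]
opening: 0.0247
gripper_force: 114.0
```

carry_out([
  [-0.02,0.0011,0,0,0,0,1],
  [-0.02,0.0011,0,0,0,0,1],
  [-0.02,0.0011,0,0,0,0,1],
  [-0.02,0.0011,0,0,0,0,1],
  [-0.02,0.0011,0,0,0,0,1],
  [-0.02,0.0011,0,0,0,0,1],
  [-0.02,0.0011,0,0,0,0,1],
])

```text
time_s: 7.97
tcp_pos: [0.4813, -0.1012, 0.0353]
tcp_rot: [[-0.998, 0.055, 0.0], [0.055, 0.998, -0.0], [-0.0, -0.0, -1.0]]
wrist_force: [4.2, -0.6, -3.0]
opening: 0.0247
gripper_force: 114.0
```

carry_out([
  [-0.01,0.0006,0,0,0,0,1],
  [-0.01,0.0006,0,0,0,0,1],
])

```text
time_s: 8.13
tcp_pos: [0.4774, -0.101, 0.0354]
tcp_rot: [[-0.998, 0.056, 0.0], [0.056, 0.998, -0.0], [-0.0, -0.0, -1.0]]
wrist_force: [4.5, -0.2, -3.0]
opening: 0.0243
gripper_force: 114.0
```

carry_out([
  [-0.01,0.0006,0,0,0,0,1],
  [-0.01,0.0006,0,0,0,0,1],
])

```text
time_s: 8.3
tcp_pos: [0.4735, -0.1007, 0.0353]
tcp_rot: [[-0.998, 0.055, 0.0], [0.055, 0.998, -0.0], [-0.0, -0.0, -1.0]]
wrist_force: [4.2, -1.3, -2.5]
opening: 0.0245
gripper_force: 114.0
```

carry_out([
  [-0.01,0.0006,0,0,0,0,1],
  [-0.01,0.0006,0,0,0,0,1],
])

```text
time_s: 8.47
tcp_pos: [0.4695, -0.1005, 0.0353]
tcp_rot: [[-0.998, 0.055, 0.0], [0.055, 0.998, -0.0], [-0.0, -0.0, -1.0]]
wrist_force: [4.5, -0.7, -2.9]
opening: 0.0246
gripper_force: 114.0
```

carry_out([
  [-0.01,0.0006,0,0,0,0,1],
  [-0.01,0.0006,0,0,0,0,1],
  [-0.01,0.0006,0,0,0,0,1],
])

```text
time_s: 8.72
tcp_pos: [0.4634, -0.1001, 0.0353]
tcp_rot: [[-0.998, 0.055, 0.0], [0.055, 0.998, -0.0], [-0.0, -0.0, -1.0]]
wrist_force: [4.3, -0.5, -2.1]
opening: 0.0239
gripper_force: 114.0
```

carry_out([
  [-0.01,0.0006,0,0,0,0,1],
  [-0.01,0.0006,0,0,0,0,1],
  [-0.01,0.0006,0,0,0,0,1],
])

```text
time_s: 8.97
tcp_pos: [0.4574, -0.0998, 0.0353]
tcp_rot: [[-0.998, 0.055, -0.0], [0.055, 0.998, -0.0], [0.0, -0.0, -1.0]]
wrist_force: [5.1, -0.4, -3.1]
opening: 0.0244
gripper_force: 114.0
```

carry_out([
  [-0.008,0.0004,0,0,0,0,1],
  [-0.008,0.0004,0,0,0,0,1],
])

```text
time_s: 9.13
tcp_pos: [0.4542, -0.0996, 0.0353]
tcp_rot: [[-0.998, 0.055, 0.0], [0.055, 0.998, -0.0], [-0.0, -0.0, -1.0]]
wrist_force: [3.7, -0.7, -3.0]
opening: 0.0249
gripper_force: 114.0
```

carry_out([
  [-0.01,0.0006,0,0,0,0,1],
  [-0.01,0.0006,0,0,0,0,1],
  [-0.01,0.0006,0,0,0,0,1],
])

```text
time_s: 9.38
tcp_pos: [0.4483, -0.0992, 0.0353]
tcp_rot: [[-0.998, 0.055, 0.0], [0.055, 0.998, -0.0], [-0.0, -0.0, -1.0]]
wrist_force: [5.0, -0.8, -2.6]
opening: 0.0246
gripper_force: 114.0
```

carry_out([
  [-0.008,0.0004,0,0,0,0,1],
  [-0.008,0.0004,0,0,0,0,1],
])

```text
time_s: 9.55
tcp_pos: [0.4453, -0.0991, 0.0354]
tcp_rot: [[-0.998, 0.056, 0.001], [0.056, 0.998, -0.0], [-0.001, -0.0, -1.0]]
wrist_force: [7.2, -0.7, -3.6]
opening: 0.0248
gripper_force: 114.0
```

carry_out([
  [-0.005,0.0003,0,0,0,0,1],
  [-0.005,0.0003,0,0,0,0,1],
  [0,0,0,0,0,0,1],
])

```text
time_s: 9.8
tcp_pos: [0.4434, -0.099, 0.0354]
tcp_rot: [[-0.998, 0.056, 0.001], [0.056, 0.998, -0.0], [-0.001, -0.0, -1.0]]
wrist_force: [7.8, -0.5, -4.0]
opening: 0.0245
gripper_force: 113.9
```

carry_out([
  [-0.005,0.0003,0,0,0,0,1],
  [-0.004,0.0002,0,0,0,0,1],
  [0,0,0,0,0,0,1],
])

```text
time_s: 10.05
tcp_pos: [0.4418, -0.099, 0.0355]
tcp_rot: [[-0.998, 0.056, 0.001], [0.056, 0.998, -0.0], [-0.001, -0.0, -1.0]]
wrist_force: [9.1, -0.1, -4.3]
opening: 0.0245
gripper_force: 113.8
```

carry_out([
  [-0.006,0.0003,0,0,0,0,1],
  [-0.006,0.0003,0,0,0,0,1],
  [0,0,0,0,0,0,1],
])

```text
time_s: 10.3
tcp_pos: [0.4396, -0.0989, 0.0355]
tcp_rot: [[-0.998, 0.055, 0.002], [0.055, 0.998, -0.0], [-0.002, -0.0, -1.0]]
wrist_force: [11.9, -0.5, -5.6]
opening: 0.0248
gripper_force: 113.8
```

carry_out([
  [-0.003,0.0002,0,0,0,0,1],
  [0,0,0,0,0,0,1],
  [0,0,0,0,0,0,1],
  [0,0,0,0,0,0,1],
  [0,0,0,0,0,0,1],
])

```text
time_s: 10.72
tcp_pos: [0.4392, -0.0989, 0.0356]
tcp_rot: [[-0.998, 0.056, 0.002], [0.056, 0.998, -0.001], [-0.002, -0.0, -1.0]]
wrist_force: [13.2, -0.8, -5.3]
opening: 0.0247
gripper_force: 113.7
```

carry_out([
  [0,0,0,0,0,0,1],
  [0,0,0,0,0,0,1],
  [0,0,0,0,0,0,1],
  [0,0,0,0,0,0,1],
  [0,0,0,0,0,0,1],
])

```text
time_s: 11.13
tcp_pos: [0.4392, -0.0989, 0.0356]
tcp_rot: [[-0.998, 0.055, 0.002], [0.055, 0.998, -0.0], [-0.002, -0.0, -1.0]]
wrist_force: [13.3, -0.7, -5.9]
opening: 0.0247
gripper_force: 113.7
```

carry_out([
  [0,0,0,0,0,0,1],
  [0,0,0,0,0,0,1],
  [0,0,0,0,0,0,1],
  [0,0,0,0,0,0,1],
  [0,0,0,0,0,0,1],
  [0,0,0,0,0,0,1],
  [0,0,0,0,0,0,1],
])

```text
time_s: 11.72
tcp_pos: [0.4392, -0.0989, 0.0356]
tcp_rot: [[-0.998, 0.055, 0.002], [0.055, 0.998, -0.001], [-0.002, -0.0, -1.0]]
wrist_force: [12.6, 0.1, -5.5]
opening: 0.0246
gripper_force: 113.7
```

carry_out([
  [0.003,-0.0002,0,0,0,0,1],
  [0.003,-0.0002,0,0,0,0,1],
  [0.003,-0.0002,0,0,0,0,1],
  [0.003,-0.0002,0,0,0,0,1],
  [0.003,-0.0002,0,0,0,0,1],
  [0.003,-0.0002,0,0,0,0,1],
  [0.003,-0.0002,0,0,0,0,1],
  [0.003,-0.0002,0,0,0,0,1],
  [0.003,-0.0002,0,0,0,0,1],
  [0.003,-0.0002,0,0,0,0,1],
])

```text
time_s: 12.55
tcp_pos: [0.4442, -0.099, 0.0352]
tcp_rot: [[-0.998, 0.055, -0.001], [0.055, 0.998, 0.0], [0.001, 0.0, -1.0]]
wrist_force: [1.5, -0.1, -1.8]
opening: 0.0244
gripper_force: 114.0
```

carry_out([
  [0.003,-0.0002,0,0,0,0,1],
  [0.003,-0.0002,0,0,0,0,1],
  [0.003,-0.0002,0,0,0,0,1],
  [0.003,-0.0002,0,0,0,0,1],
  [0.003,-0.0002,0,0,0,0,1],
  [0.003,-0.0002,0,0,0,0,1],
  [0.003,-0.0002,0,0,0,0,1],
  [0.003,-0.0002,0,0,0,0,1],
  [0.003,-0.0002,0,0,0,0,1],
  [0.003,-0.0002,0,0,0,0,1],
])

```text
time_s: 13.38
tcp_pos: [0.4505, -0.0995, 0.0353]
tcp_rot: [[-0.998, 0.055, -0.0], [0.055, 0.998, -0.0], [-0.0, -0.0, -1.0]]
wrist_force: [0.5, -0.5, -2.5]
opening: 0.0251
gripper_force: 114.0
```

carry_out([
  [0.012,-0.0007,0,0,0,0,1],
  [0.012,-0.0007,0,0,0,0,1],
  [0.012,-0.0007,0,0,0,0,1],
  [0,0,0,0,0,0,1],
  [0,0,0.03,0,0,0,1],
  [0,0,0.04,0,0,0,1],
  [0,0,0.05,0,0,0,1],
  [0,0,0.05,0,0,0,1],
  [0,0,0.04,0,0,0,1],
  [0,0,0,0,0,0,1],
])

```text
time_s: 14.22
tcp_pos: [0.4585, -0.1003, 0.0796]
tcp_rot: [[-0.998, 0.055, 0.003], [0.055, 0.998, -0.001], [-0.003, -0.001, -1.0]]
wrist_force: [-0.2, -0.2, -2.6]
opening: 0.0243
gripper_force: 114.0
```

```bash
python3 - <<'E'
from h import *
a=robot.get_image("top")[60:210,280:400];b=robot.get_image("side")[140:260,130:260]
a=cv2.resize(a,(384,480));b=cv2.resize(b,(416,384));o=np.zeros((480,800,3),np.uint8);o[:,:384]=a;o[:384,384:]=b
cv2.imwrite("pics/g4.png",cv2.convertScaleAbs(cv2.cvtColor(o,cv2.COLOR_RGB2BGR),alpha=1.5,beta=15))
o=robot.get_obs();print(o["time_s"],o["tcp_pos"],o["wrist_force"])
E
```

```text
14.3167 [ 0.45772955 -0.10000279  0.07767691] [-1.07399393  0.22540079 -3.79552971]
```

View pics/g4.png

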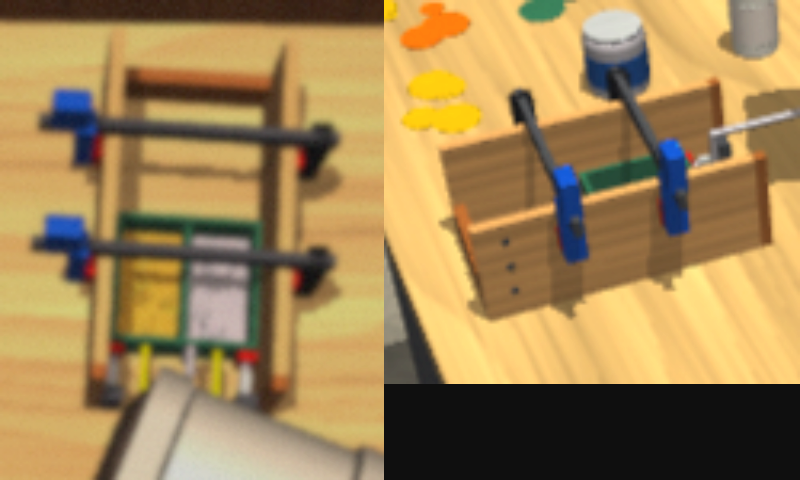

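The tray's front edge lies on both red pads (crop (118,348) and (250,355)), and the prong is up and clear of the loop. Retracting and returning.

carry_out([
  [-0.06,0.0033,0,0,0,0,1],
  [-0.1,0.0055,0,0,0,0,1],
  [-0.1,0.0055,0,0,0,0,1],
  [-0.1,0.0055,0,0,0,0,1],
  [0,0,0.1,0,0,0,1],
  [0,0,0.14,0,0,0,1],
  [0,0,0.14,0,0,0,1],
  [0.04,0.155,0,0,0,0.003,1],
  [0.04,0.155,0,0,0,0.003,1],
  [0.04,0.155,0,0,0,0.003,1],
])

```text
time_s: 15.15
tcp_pos: [0.4096, -0.0021, 0.1533]
tcp_rot: [[-1.0, 0.029, 0.001], [0.029, 1.0, -0.0], [-0.001, -0.0, -1.0]]
wrist_force: [1.6, -0.5, -2.7]
opening: 0.0242
gripper_force: 114.3
```

carry_out([
  [0.04,0.155,0,0,0,0.003,1],
  [0.04,0.155,0,0,0,0.003,1],
  [0.04,0.155,0,0,0,0.003,1],
  [0.04,0.155,0,0,0,0,1],
  [0.04,0.155,0,0,0,0,1],
  [0.04,0.155,0,0,0,0,1],
  [0.04,0.155,0,0,0,0,1],
  [0.04,0.155,0,0,0,0,1],
  [0.04,0.155,0,0,0,0,1],
  [0,0,0,0,0,0,1],
])

```text
time_s: 15.98
tcp_pos: [0.4819, 0.2802, 0.1522]
tcp_rot: [[-1.0, -0.004, -0.001], [-0.004, 1.0, 0.001], [0.001, 0.001, -1.0]]
wrist_force: [0.3, 0.3, -3.5]
opening: 0.0244
gripper_force: 114.3
```

carry_out([
  [0,0,0,0,0,0,1],
  [0,0,0,0,0,0,1],
])

```text
time_s: 16.15
tcp_pos: [0.4812, 0.2758, 0.1525]
tcp_rot: [[-1.0, -0.002, -0.001], [-0.002, 1.0, -0.001], [0.001, -0.001, -1.0]]
wrist_force: [-0.6, -0.3, -2.4]
opening: 0.0245
gripper_force: 114.3
```

carry_out([
  [0.003,0.006,-0.12,0,0,0,1],
  [0,0,-0.15,0,0,0,1],
  [0,0,-0.15,0,0,0,1],
  [0,0,-0.1,0,0,0,1],
  [0,0,-0.05,0,0,0,1],
  [0,0,0,0,0,0,1],
  [0,0,0,0,0,0,1],
])

```text
time_s: 16.73
tcp_pos: [0.4825, 0.2768, 0.04]
tcp_rot: [[-1.0, -0.0, 0.0], [-0.0, 1.0, -0.0], [-0.0, -0.0, -1.0]]
wrist_force: [-0.7, 0.5, -2.7]
opening: 0.0249
gripper_force: 114.5
```

```bash
python3 - <<'E'
from h import *
b=robot.get_image("side")[225:305,240:375]
cv2.imwrite("pics/g5.png",cv2.convertScaleAbs(cv2.cvtColor(cv2.resize(b,(675,400)),cv2.COLOR_RGB2BGR),alpha=1.5,beta=15))
o=robot.get_obs();print(o["time_s"],o["tcp_pos"],o["wrist_force"])
E
```

```text
16.7833 [0.48293927 0.27713922 0.04070263] [ 0.28395766 -0.44908212 -2.36730509]
```

View pics/g5.png

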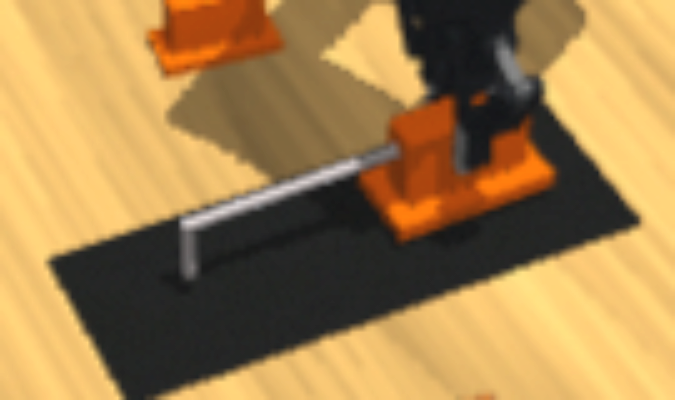

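The hook is level, about 8 mm above the mat, over its old place: prong at (189,278), grip at (455,160). Setting it down.

carry_out([
  [0,0,-0.015,0,0,0,1],
  [0,0,-0.015,0,0,0,1],
  [0,0,-0.005,0,0,0,1],
  [0,0,0,0,0,0,1],
])

```text
time_s: 17.12
tcp_pos: [0.4822, 0.2773, 0.0323]
tcp_rot: [[-1.0, -0.001, 0.0], [-0.001, 1.0, -0.0], [-0.0, -0.0, -1.0]]
wrist_force: [-0.2, -0.2, -2.8]
opening: 0.024
gripper_force: 114.5
```

carry_out([
  [0,0,-0.004,0,0,0,1],
  [0,0,0,0,0,0,1],
  [0,0,0,0,0,0,1],
])

```text
time_s: 17.37
tcp_pos: [0.4822, 0.2773, 0.032]
tcp_rot: [[-1.0, -0.001, 0.0], [-0.001, 1.0, -0.0], [-0.0, -0.0, -1.0]]
wrist_force: [-4.9, -1.7, 6.1]
opening: 0.0247
gripper_force: 115.6
```

carry_out([
  [0,0,0,0,0,0,0.3],
  [0,0,0,0,0,0,0.1],
  [0,0,0,0,0,0,-0.2],
  [0,0,0,0,0,0,-0.6],
  [0,0,0,0,0,0,-1],
  [0,0,0,0,0,0,-1],
  [0,0,0,0,0,0,-1],
  [0,0,0,0,0,0,-1],
])

```text
time_s: 18.03
tcp_pos: [0.4822, 0.2772, 0.0315]
tcp_rot: [[-1.0, -0.001, -0.0], [-0.001, 1.0, -0.0], [0.0, -0.0, -1.0]]
wrist_force: [-0.1, -0.9, -0.7]
opening: 0.0854
gripper_force: 0.0
```

carry_out([
  [0,0,0.05,0,0,0,-1],
  [0,0,0.13,0,0,0,-1],
  [0,0,0.15,0,0,0,-1],
  [0,0,0.15,0,0,0,-1],
  [0,0,0.15,0,0,0,-1],
  [-0.15,0.13,0.1,0,0,0,-1],
  [-0.15,0.13,0,0,0,0,-1],
  [-0.15,0.13,0,0,0,0,-1],
  [-0.15,0.13,0,0,0,0,-1],
  [-0.15,0.13,0,0,0,0,-1],
])

```text
time_s: 18.87
tcp_pos: [0.3325, 0.4064, 0.1773]
tcp_rot: [[-1.0, -0.001, 0.001], [-0.001, 1.0, 0.001], [-0.001, 0.001, -1.0]]
wrist_force: [0.4, -0.1, 1.0]
opening: 0.0854
gripper_force: 0.0
```

carry_out([
  [-0.15,0.13,0,0,0,0,-1],
  [-0.15,0.13,0,0,0,0,-1],
  [-0.1,0.1,0,0,0,0,-1],
  [0,0,0,0,0,0,-1],
])

```text
time_s: 19.2
tcp_pos: [0.2505, 0.4803, 0.1771]
tcp_rot: [[-1.0, -0.005, -0.001], [-0.005, 1.0, 0.001], [0.001, 0.001, -1.0]]
wrist_force: [0.2, 0.2, -0.6]
opening: 0.0854
gripper_force: 0.0
```

```bash
python3 - <<'E'
from h import *
t=robot.get_image("top");s=robot.get_image("side")
o=np.zeros((600,800,3),np.uint8)
o[:270,:240]=cv2.resize(t[135:270,155:275],(240,270));o[:450,250:610]=cv2.resize(t[60:210,280:400],(360,450));o[270:420,:250]=cv2.resize(s[235:310,245:370],(250,150))
cv2.imwrite("pics/end.png",cv2.convertScaleAbs(cv2.cvtColor(o,cv2.COLOR_RGB2BGR),alpha=1.5,beta=15))
q=robot.get_obs();print(q["time_s"],q["tcp_pos"],q["opening"])
E
```

```text
19.3 [0.25335179 0.47802274 0.17680697] 0.08541577597187092
```

View pics/end.png

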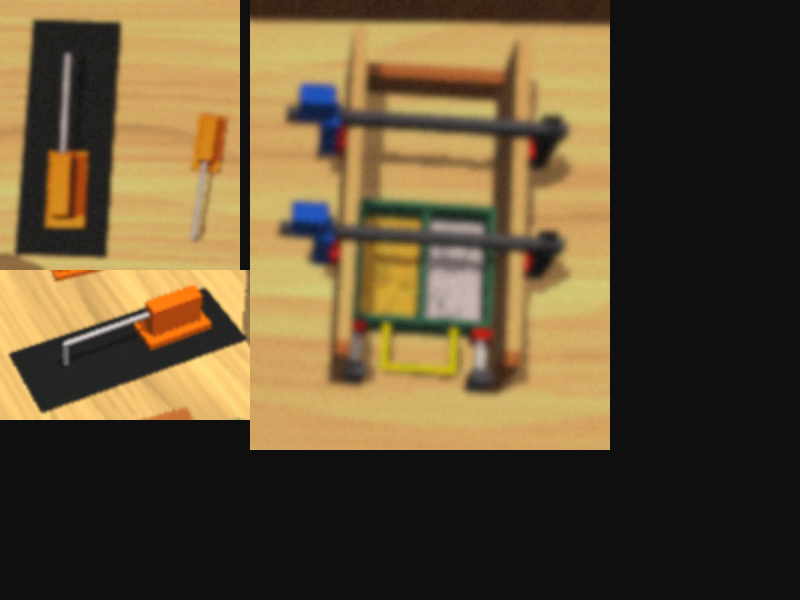

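The hook stands upright along the mat in its old place (left crops). The tray's front bears on both red pads at (360,325) and (482,332). Handing in.

```bash
python3 -c "
from workcell import robot
print(robot.finish_job())"
```

```text
the job is handed in; nothing more can be done
None
```

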